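# Release the stamping press bed and catch it

## Robot

A 7-joint arm with a two-finger parallel gripper is mounted at the origin on the work surface. World frame = base frame: x ahead of the robot, y to its left, z up, the work surface at z = 0. Lengths are in m, angles in rad, forces in N, time in s.
With the tool pointing down it reaches from about 0.35 to 0.9 m from the base axis. Payload 8.1 kg.
Tool frame: the origin (TCP) lies midway between the tips of the shut fingers; the grasp point (between the pads) lies 19 mm behind it; z points along the fingers, y is the line along which they close (so a half turn about z gives the same grasp; the last joint's range is limited). The gripper opens to 92 mm and grips with 3 to 60 N. Pads are 19 mm wide; open, the fingers measure 130 mm over their backs; the gripper's body (75 mm by 190 mm) begins 47 mm behind the grasp point.
Start: joints at [-1.275, 0.434, 0.025, 1.573, -0.012, 1.134, -0.075], TCP at [0.243, 0.576, 0.227] pointing down, gripper open.
Joint ranges: [-2.62, 2.62], [-0.44, 2.09], [-1.27, 1.32], [0.08, 2.57], [-1.32, 4.46], [0.12, 2], [-2.74, 2.74]. Speed limits (rad/s): [2.22, 2.22, 3.01, 3.01, 3.14, 3.14, 3.14].

## Interface

Orientations are given as a rotation vector (axis times angle).
In Python, from cell import arm gives the robot as it stands.
- The arm moves only by the tool carry_out, never from a script. Its arguments are lists of equal length, an entry for each row: "claw": the finger opening in cm, from 0 to 9.18; "delta_pos": the shift along the tool's x, y, z in cm, a list of three; "angular": the turn, a rotation vector about the tool's x, y, z in rad, a list of three. In form: {"claw": [claw, ...], "delta_pos": [[dx, dy, dz], ...], "angular": [[ax, ay, az], ...]}. A call has 1 to 20 rows; each row shifts and turns the commanded pose from where the row before left it, along the tool's axes as they then stand; what a row does not reach is not made up. A row lasts 1/10 s, in which the tool goes at most 50 mm and 8.59 degrees, less where a joint would pass 70% of its speed; a pose out of reach is approached as far as the arm can. A call with a gripper value outside its range is refused whole. The fingers move at their own pace and stop on an object; "force" is the grip in N (left out, the last holds). Time passes only in rows, so rows that do not move let the fingers close. It gives the time, the measured TCP pose, the force, the opening and the grip force at its end, in the units of the state.
- arm.observe(): the state, without advancing time (a new reading comes with each control period).
- arm.get_image(name): name is "scene" or "side" or "wrist"; returns a dict with "frame" (384x512x3 uint8, red, green, blue), "mtx" (3x3 intrinsics, pixels), "T" (4x4, takes a point from camera to world coordinates). Camera axes: x right, y down, z forward; pixel columns grow to the right and rows downward; lengths in m; the calibration is good to about 2 mm. A picture is of the moment at which its call begins. There is no depth.
- arm.sign_off(): hands the job in; it is judged then, once.
Trained networks look in a picture, given as the dict that the camera call returned (one of the last four; its "shot" number tells which), for a name from the list of things; names that differ only in an ending like _2 or _b are one class to them, and where a whole thing is asked for, a point or a joint stands for the part that bears it (a point fixed in the world has none). Each returns a list of dicts, best first, with "conf" (0 to 1); they miss things now and then, are a little off and sometimes report something else, mostly with a low value. They report only what shows in the picture. A call takes as long as a camera call. They do not tell look-alikes from the thing itself.
- arm.look_for(label, picture): "centre" ([column, row] as shares, 0 to 1, of the picture: columns of its width, rows of its height, amid what is visible of it).
- arm.trace(label, picture): "region" (384x512 bool, what is visible of it) and "centre" ([column, row] as shares, 0 to 1, of the picture: columns of its width, rows of its height, amid what is visible of it).
- arm.place_of(label, picture): "centre" ([column, row] as shares, 0 to 1, of the picture: columns of its width, rows of its height: a listed point, or the origin of a listed thing).
The state is a dict: "clock": time; "joints": joint angles; "dq": joint speeds; "joint_efforts": joint torques, N m; "position": TCP position; "ee_rot": TCP orientation; "force": force on the tool from outside, world axes, zero at the start; "ft_torque": the same for the moment, N m; "width": opening from 0.0 (shut) to 1.0 (fully open); "gripper_force": force on a finger pad.
Only numpy, scipy, OpenCV 4.12 (cv2) and the standard library are available. Lean on these libraries where they do the work, as an engineer would, in place of code of your own. Each camera call takes 0.05 s, during which the arm holds its last target. There are 200 camera calls.

## Task

With one finger push the red latch paddle down so that the sprung bed is let go and, with that finger still on the paddle, stop the bed by its yellow front plate with another finger before it has run out a third of its way. Then let it come out slowly against that finger until it is fully out on its stop, and take your hand away. The print on the tile is still wet, so do not touch or jolt the tile, and leave the jars, bowls, dish, spare tiles and brush where they are.

Things in the scene. Friction and masses are not known exactly. Their poses are not given: they have to be found in the camera images.
- press: Dark teal iron hand press, fixed; base 335 x 236 mm, 28 mm high, 18 mm at its side ledges; rear column, overarm 275 mm high, lever to 395 mm; the stamp hangs 96 mm above the table over the bed, its platen's front edge at x = -65 mm. Origin on the table, midway across, 135 mm behind the base's front edge. -x is the front, the way the bed comes out; the latch is at +y; z up
- paddle (a point): Centre of the top face of the red latch paddle: 47 mm (press x) by 40 mm (press y), 6 mm thick, reaching forward beside the front plate, 22 mm from its end. When up it lies at (-171.5, 92, 44) mm in the press frame. Pushed down about 7 mm (3 to 5 N) it frees the bed; it stops at 12.5 mm. It springs up again when let go
- latch (a joint): Latch lever angle in rad: 0 = paddle up (latched), frees the bed at about 0.05, 0.085 = hard against its stop. Pivot 150 mm behind the paddle's centre
- bed_front (a point): Middle of the top edge of the bed's yellow front plate, on its front face; the plate is upright, 100 mm wide (press y), from 22 to 58 mm above the table. With the bed in, it lies at (-146, 0, 58) mm in the press frame: the paddle's centre is 25.5 mm ahead of the plate's face. It moves along the press's -x as the bed comes out
- bed (a joint): How far the sliding bed has come out, in m: 0 = in and latched, 0.110 = fully out on its stop. A spring pushes it out with 5 N at first, 3 N at the stop (moving mass about 0.85 kg, damped: left alone it reaches about 0.35 m/s within 50 mm and bangs on its stop); it stays out by itself
- nest (a point): Middle of the brass-cornered nest on the black rubber top of the bed, where the tile's underside lies; 60 mm above the table, 126 mm behind the front plate's face
- tile: Biscuit-fired clay tile 100 x 100 x 7 mm with a wet teal flower print on top, lying in the nest; origin at the centre of its underside
- jar_blue: White underglaze jar with blue cap, 48 mm across, 62 mm high, standing on the table ahead of the press or beside its front plate, away from the latch; origin at the centre of its underside
- jar_green: The same with a green cap
- pinch_bowl: Small grey clay bowl, 90 mm across, 38 mm high, on the table ahead of the press; origin at the centre of its underside
- glass_bowl: Clear glass bowl, 140 mm across, 60 mm high; origin at the centre of its underside
- dish: Flat grey clay dish, 200 mm across, 24 mm high; origin at the centre of its underside
- tile_stack: Stack of four plain biscuit tiles, 100 x 100 x 29 mm, on the table behind the press; origin at the centre of its underside
- brush: Wooden-handled brush, 200 mm long, lying on the table; origin under its middle, x along it
There are look-alikes about, which are no part of the job. Of the things like the tile, leave any that is blue or green; of the rest the smaller one is meant.

How it is judged:
On the way, in this order (a step that is already met when the one before it is completed fails the run):
1. a finger pushes the latch paddle down (value of joint latch above 0.03 rad and contact force between the fingers and latch above 0.5 N).
2. the bed has sprung forward and is stopped by a finger within 40 mm, while a finger is still on the paddle (value of joint bed between 0.002 and 0.04 m and velocity of joint bed below 0.08 m/s and contact force between the fingers and bed above 0.5 N and contact force between the fingers and latch above 0.3 N), for 0.1 s.
3. the bed is fully out (value of joint bed above 0.105 m), for 0.1 s.
At the end, for the whole second after the job is handed in: The bed is fully out on its stop (at least 105 of 110 mm) and at rest, the latch paddle is up again (under 0.02 rad), and the tile lies still and flat in its nest (within 8 mm of its middle, tilt under 0.06 rad) (value of joint bed above 0.105 m and velocity of joint bed below 0.02 m/s and value of joint latch below 0.02 rad and horizontal distance between tile and nest below 0.008 m and z of tile in the frame of nest below 0.005 m and angle between tile's own z axis and vertical below 0.06 rad and linear speed of tile below 0.02 m/s); the robot touches nothing.
It fails at once if the bed runs faster than 0.25 m/s once it is more than 45 mm out (not caught, or let go before its stop) (value of joint bed above 0.045 m and velocity of joint bed above 0.25 m/s).
It fails at once if the wet tile is touched (contact force between the arm and tile above 0.3 N).
It fails at once if the tile is lifted or jolted out of its nest (z of tile in the frame of nest above 0.008 m or horizontal distance between tile and nest above 0.012 m).
It fails at once if the bed or latch is forced (contact force between the arm and bed above 40 N or contact force between the arm and latch above 40 N).
It fails at once if a bystander is moved, lifted or tipped (distance of any of jar_blue, jar_green, pinch_bowl, glass_bowl, dish, tile_stack, brush from where it was at the start of the episode above 0.02 m or angle between any of jar_blue, jar_green, pinch_bowl, glass_bowl, dish, tile_stack's own z axis and vertical above 0.3 rad).
It also fails if it takes over 38 s, if anything falls off the work surface, if the arm or the gripper's body presses on something with over 40 N, if the wrist force passes 120 N, or if a joint passes its speed limit or range.

## Working session

There is one attempt and no reset: what is moved stays moved. The work goes in short steps, Python scripts to look and compute and a tool call to move; the robot and the scene stay as the last step left them, time stands still between calls to the robot, and variables do not carry over. Pictures are saved under pics/ and viewed, at most 10 in all, crops included, and the job is handed in when it is done.

Besides the shell and the picture viewer there is one more tool, called after "Call:" by a JSON object that holds its "op" and its "data", one argument or row to a line. carry_out: Moves the arm, as the interface text tells. Its arguments: {"type":"object","properties":{"claw":{"type":"array","items":{"type":"number"}},"delta_pos":{"type":"array","items":{"type":"array","items":{"type":"number"}}},"angular":{"type":"array","items":{"type":"array","items":{"type":"number"}}},"force":{"type":"number"}},"required":["claw","delta_pos","angular"]}

```bash
mkdir -p pics; python3 - <<'E'
from cell import arm
import cv2,numpy as np
print(arm.observe())
ims=[]
for n in("scene","side"):
    p=arm.get_image(n); cv2.imwrite(f"pics/{n}0.png",p["frame"][:,:,::-1])
    print(n,p["mtx"].tolist(),p["T"].round(3).tolist())
    for l in("paddle","bed_front","nest","press","tile","jar_blue","jar_green","pinch_bowl","glass_bowl","dish","tile_stack","brush"):
        print(l,[(round(d["conf"],2),(np.array(d["centre"])*[512,384]).round(1).tolist()) for d in arm.place_of(l,p)[:3]])
E
```

```text
{'clock': 0.0, 'joints': array([-1.27456171,  0.4351879 ,  0.02499262,  1.57410476, -0.01160991,
        1.13397359, -0.07509219]), 'dq': array([-7.25469941e-05, -1.74532936e-03, -1.27837615e-03, -1.01531908e-03,
       -1.11780262e-03, -1.92744506e-03, -1.55421769e-03]), 'joint_efforts': array([-3.29949935e-04, -6.67857528e+01,  9.84850042e-01, -3.14459968e+01,
       -6.05958374e-02,  4.31128673e-02,  1.53739629e-04]), 'position': array([0.24257897, 0.57545477, 0.22596402]), 'ee_rot': array([-6.22440227e-01, -3.07914294e+00,  2.38634813e-03]), 'force': array([-0.94949329, -0.29643979,  0.41722935]), 'ft_torque': array([ 0.00398275, -0.05630072,  0.03020775]), 'gripper_force': 0.0, 'width': 1.000117147596133}
scene [[459.6523938045057, 0.0, 264.0385816680434], [0.0, 459.6523938045057, 184.55364843292776], [0.0, 0.0, 1.0]] [[-0.394, 0.71, -0.584, 1.405], [0.919, 0.293, -0.265, 0.404], [-0.017, -0.641, -0.768, 1.264], [0.0, 0.0, 0.0, 1.0]]
paddle [(0.72, [247.8, 203.7])]
bed_front [(0.84, [246.3, 224.0])]
nest [(0.72, [286.4, 230.0]), (0.6, [178.3, 191.3])]
press [(0.93, [292.5, 242.2
[... 440 characters left out ...]
, 0.0, 254.31687741773854], [0.0, 406.0788038096564, 196.40393002179744], [0.0, 0.0, 1.0]] [[0.958, -0.179, 0.222, 0.174], [-0.285, -0.58, 0.763, -1.156], [-0.008, -0.795, -0.607, 0.969], [0.0, 0.0, 0.0, 1.0]]
paddle [(0.75, [273.1, 200.5])]
bed_front [(0.63, [293.9, 186.7]), (0.49, [274.8, 177.4])]
nest [(0.79, [276.4, 168.8])]
press [(0.81, [274.0, 177.0])]
tile [(0.9, [161.8, 179.4]), (0.85, [234.0, 228.1]), (0.64, [207.5, 198.6])]
jar_blue [(0.78, [335.7, 220.7])]
jar_green [(0.65, [326.6, 197.2])]
pinch_bowl [(0.94, [299.3, 256.3]), (0.42, [274.3, 180.6])]
glass_bowl [(0.85, [340.3, 296.7])]
dish [(0.63, [255.6, 325.5])]
tile_stack [(0.76, [194.5, 149.2])]
brush [(0.63, [239.6, 138.8])]
```

View pics/scene0.png

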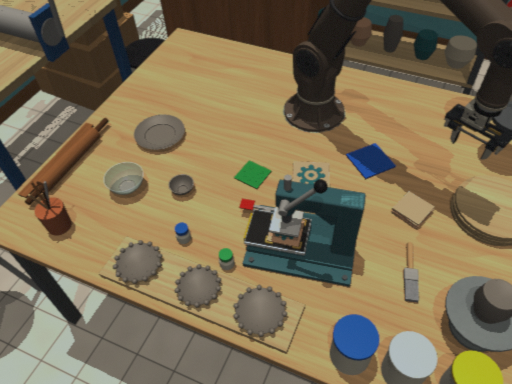

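View pics/side0.png

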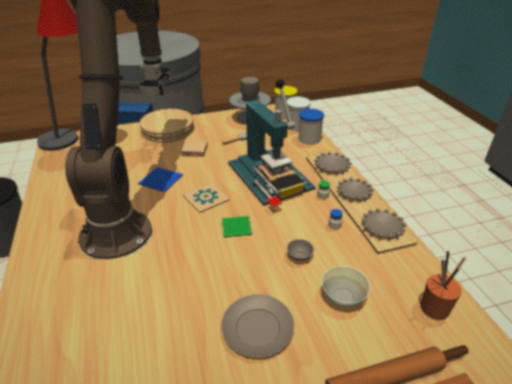

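```bash
cat > h.py <<'E'
import numpy as np
C={"scene":(459.652,264.04,184.55,[[-0.394,0.71,-0.584,1.405],[0.919,0.293,-0.265,0.404],[-0.017,-0.641,-0.768,1.264]]),
"side":(406.079,254.317,196.404,[[0.958,-0.179,0.222,0.174],[-0.285,-0.58,0.763,-1.156],[-0.008,-0.795,-0.607,0.969]])}
def hit(c,uv,z):
    f,cx,cy,T=C[c];T=np.array(T);d=T[:,:3]@[(uv[0]-cx)/f,(uv[1]-cy)/f,1];return T[:,3]+d*(z-T[2,3])/d[2]
E
python3 - <<'E'
from h import *
for l,a,b,z in[("paddle",(247.8,203.7),(273.1,200.5),.044),("front",(246.3,224),(293.9,186.7),.058),("front b",(246.3,224),(274.8,177.4),.058),("nest",(286.4,230),(276.4,168.8),.06),("press",(292.5,242.2),(274,177),0),("jb",(183.4,236.1),(335.7,220.7),0),("jg",(227.5,265.5),(326.6,197.2),0),("pb",(179.4,189.5),(299.3,256.3),0),("gb",(126.2,186.4),(340.3,296.7),0),("ts",(411,211.7),(194.5,149.2),0),("brush",(407.7,271.3),(239.6,138.8),0)]:
    print(l,hit("scene",a,z)[:2].round(3),hit("side",b,z)[:2].round(3))
E
```

```text
paddle [ 0.575 -0.034] [ 0.572 -0.038]
front [0.66 0.  ] [0.669 0.003]
front b [0.66 0.  ] [0.619 0.083]
nest [0.634 0.127] [0.644 0.137]
press [0.632 0.149] [0.645 0.166]
jb [ 0.748 -0.19 ] [ 0.77  -0.165]
jg [ 0.79  -0.008] [ 0.797 -0.026]
pb [ 0.58  -0.302] [ 0.577 -0.293]
gb [ 0.64  -0.487] [ 0.632 -0.483]
ts [0.364 0.476] [0.366 0.491]
brush [0.595 0.514] [0.591 0.523]
```

The scene view shows the press with the red paddle at (247,204), the yellow plate at about (246,224), the lever ball at (320,186) and the jars at (182,230) and (226,256). The side view agrees: paddle at (274,201), ball at (280,84), plate at (290,188). The jars and bowls are clear of the front plate's path.

```bash
cat >> h.py <<'E'
from scipy.optimize import least_squares
P={"paddle":(-.1715,.092,.044),"bed_front":(-.146,0,.058),"nest":(-.020,0,.060),"press":(0,0,0)}
def proj(K,T,p):
    q=T[:3,:3].T@(np.array(p)-T[:3,3]);return K[:2,:2]@(q[:2]/q[2])+K[:2,2]
def w(v,p):
    c,s=np.cos(v[2]),np.sin(v[2]);return np.array([v[0]+c*p[0]-s*p[1],v[1]+s*p[0]+c*p[1],p[2]])
def fit(obs,x0=(.64,.15,1.76)):
    r=lambda v:np.concatenate([(proj(K,T,w(v,P[l]))-uv) for K,T,l,uv in obs])
    s=least_squares(r,x0,loss="soft_l1",f_scale=2);return s.x,r(s.x).reshape(-1,2)
E
python3 - <<'E'
from h import *
from cell import arm
obs=[]
for n in("scene","side"):
  for k in range(2):
    p=arm.get_image(n);K,T=np.array(p["mtx"]),np.array(p["T"])
    for l in P:
        d=arm.place_of(l,p)
        if d and d[0]["conf"]>.5: obs.append((K,T,l,np.array(d[0]["centre"])*[512,384]))
v,r=fit(obs);print(v.round(4))
for o,e in zip(obs,r):print(o[2],e.round(1))
for l in P:print(l,w(v,P[l]).round(4))
f=lambda z:(hit("scene",(320,186),z)-hit("side",(280,84),z))
for z in(.34,.36,.38,.4):print(z,f(z).round(3),hit("scene",(320,186),z).round(3))
E
```

```text
[0.6371 0.1497 1.7284]
paddle [-2.4 -2. ]
bed_front [0.9 3.2]
nest [0.2 0.4]
press [0.2 0. ]
bed_front [ 1.3 -0.1]
nest [ 0.2 -0.3]
press [-1.6 -1.8]
paddle [-0.2 -1.9]
bed_front [1.7 1.6]
nest [1.7 2.7]
paddle [-0.9 -3.7]
bed_front [-0.9 -0.2]
nest [ 0.3 -2.2]
press [-0.4  0.6]
paddle [ 0.5731 -0.0342  0.044 ]
bed_front [0.66   0.0055 0.058 ]
nest [0.6402 0.1299 0.06  ]
press [0.6371 0.1497 0.    ]
0.34 [-0.062 -0.092  0.   ] [0.651 0.222 0.34 ]
0.36 [-0.028 -0.042 -0.   ] [0.668 0.226 0.36 ]
0.38 [0.005 0.009 0.   ] [0.684 0.23  0.38 ]
0.4 [0.039 0.06  0.   ] [0.7   0.234 0.4  ]
```

```bash
cat >> h.py <<'E'
from scipy.spatial.transform import Rotation as R
def rows(s,wps):
    """wps: (pos,tool-y angle,n). prints rows (cm, rad)"""
    p=np.array(s["position"]);M=R.from_rotvec(s["ee_rot"]).as_matrix();a=np.arctan2(M[1,1],M[0,1])
    for q,b,n in wps:
        d=(np.array(q)-p)/n;da=(b-a)/n
        for i in range(n):
            ai=a+da*i;y=np.array([np.cos(ai),np.sin(ai),0]);x=np.cross(y,[0,0,-1])
            print([round(100*float(d@x),2),round(100*float(d@y),2),round(-100*float(d[2]),2)],[0,0,round(-da,3)])
        p,a=np.array(q),b
E
python3 - <<'E'
from h import *
from cell import arm
g=1.7284-np.pi/2
rows(arm.observe(),[((.40,.12,.25),g,13),((.46,-.083,.25),g,5)])
E
```

```text
[-2.48, -2.76, -0.18] [0, 0, np.float64(0.078)]
[-2.68, -2.56, -0.18] [0, 0, np.float64(0.078)]
[-2.88, -2.34, -0.18] [0, 0, np.float64(0.078)]
[-3.05, -2.11, -0.18] [0, 0, np.float64(0.078)]
[-3.21, -1.87, -0.18] [0, 0, np.float64(0.078)]
[-3.34, -1.61, -0.18] [0, 0, np.float64(0.078)]
[-3.46, -1.35, -0.18] [0, 0, np.float64(0.078)]
[-3.55, -1.07, -0.18] [0, 0, np.float64(0.078)]
[-3.62, -0.79, -0.18] [0, 0, np.float64(0.078)]
[-3.68, -0.51, -0.18] [0, 0, np.float64(0.078)]
[-3.7, -0.22, -0.18] [0, 0, np.float64(0.078)]
[-3.71, 0.07, -0.18] [0, 0, np.float64(0.078)]
[-3.69, 0.36, -0.18] [0, 0, np.float64(0.078)]
[-4.2, 0.55, -0.0] [0, 0, -0.0]
[-4.2, 0.55, -0.0] [0, 0, -0.0]
[-4.2, 0.55, -0.0] [0, 0, -0.0]
[-4.2, 0.55, -0.0] [0, 0, -0.0]
[-4.2, 0.55, -0.0] [0, 0, -0.0]
```

Call:
{"op": "carry_out", "data": {
  "claw": [9.18,9.18,9.18,9.18,9.18,9.18,9.18,9.18,9.18,9.18,9.18,9.18,9.18,9.18,9.18,9.18,9.18,9.18],
  "delta_pos": [
    [-2.5,-2.8,-0.2],
    [-2.7,-2.6,-0.2],
    [-2.9,-2.3,-0.2],
    [-3.0,-2.1,-0.2],
    [-3.2,-1.9,-0.2],
    [-3.3,-1.6,-0.2],
    [-3.5,-1.3,-0.2],
    [-3.5,-1.1,-0.2],
    [-3.6,-0.8,-0.2],
    [-3.7,-0.5,-0.2],
    [-3.7,-0.2,-0.2],
    [-3.7,0.1,-0.2],
    [-3.7,0.4,-0.2],
    [-4.2,0.5,0],
    [-4.2,0.5,0],
    [-4.2,0.6,0],
    [-4.2,0.6,0],
    [-4.2,0.6,0]
  ],
  "angular": [
    [0,0,0.078],
    [0,0,0.078],
    [0,0,0.078],
    [0,0,0.078],
    [0,0,0.078],
    [0,0,0.078],
    [0,0,0.078],
    [0,0,0.078],
    [0,0,0.078],
    [0,0,0.078],
    [0,0,0.078],
    [0,0,0.078],
    [0,0,0.078],
    [0,0,0],
    [0,0,0],
    [0,0,0],
    [0,0,0],
    [0,0,0]
  ]
}}

```text
clock: 4.1
position: [0.4617, -0.0841, 0.2531]
ee_rot: [2.038, 2.39, 0.002]
force: [1.0, 0.9, 0.8]
width: 1.0
gripper_force: 0.0
```

```bash
python3 - <<'E'
from h import *
from cell import arm
g=1.7284-np.pi/2
s=arm.observe();print(s["position"],s["ee_rot"],s["clock"])
rows(s,[((.637,-.09,.20),g,5)])
E
```

```text
[ 0.46174095 -0.08405534  0.25308717] [2.03837320e+00 2.38985450e+00 1.55269452e-03] 4.1
[-0.67, 3.44, 1.06] [0, 0, np.float64(0.0)]
[-0.67, 3.44, 1.06] [0, 0, np.float64(0.0)]
[-0.67, 3.44, 1.06] [0, 0, np.float64(0.0)]
[-0.67, 3.44, 1.06] [0, 0, np.float64(0.0)]
[-0.67, 3.44, 1.06] [0, 0, np.float64(0.0)]
```

Call:
{"op": "carry_out", "data": {
  "claw": [9.18,9.18,9.18,9.18,9.18,9.18],
  "delta_pos": [
    [-0.7,3.4,1.1],
    [-0.7,3.4,1.1],
    [-0.7,3.5,1.1],
    [-0.6,3.5,1.0],
    [-0.6,3.4,1.0],
    [0,0,0]
  ],
  "angular": [
    [0,0,0],
    [0,0,0],
    [0,0,0],
    [0,0,0],
    [0,0,0],
    [0,0,0]
  ]
}}

```text
clock: 4.7
position: [0.6392, -0.087, 0.1971]
ee_rot: [-2.036, -2.392, 0.002]
force: [-0.3, 0.5, -0.3]
width: 1.003
gripper_force: 0.0
```

```bash
python3 - <<'E'
from h import *
from cell import arm
import cv2
obs=[]
p=arm.get_image("wrist");cv2.imwrite("pics/wrist1.png",p["frame"][:,:,::-1])
K,T=np.array(p["mtx"]),np.array(p["T"]);np.savez("w1.npz",K=K,T=T)
for l in("paddle","bed_front"):
    for d in arm.place_of(l,p)[:2]:print(l,d["conf"],np.array(d["centre"])*[512,384])
v=[.6371,.1497,1.7284]
for l in("paddle","bed_front"):print(l,proj(K,T,w(v,P[l])))
s=arm.observe();print(s["position"],s["ee_rot"],s["clock"])
E
```

```text
paddle 0.63 [197.7856 123.1104]
bed_front 0.73 [292.7104  86.208 ]
paddle [191.82738197 114.24799077]
bed_front [292.66938847  84.7019052 ]
[ 0.63586187 -0.08834554  0.19961698] [-2.03954478e+00 -2.38895690e+00  1.17749693e-03] 4.85
```

View pics/wrist1.png

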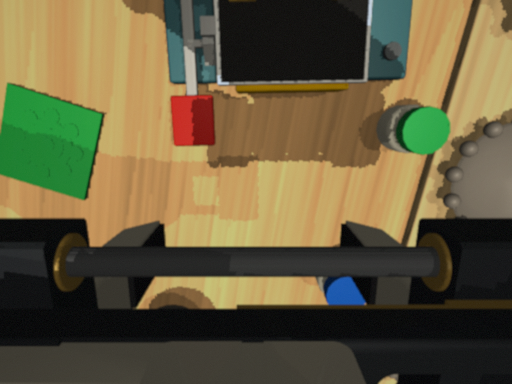

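The wrist view shows the paddle's top face at about cols 171–214 and rows 96–140. The plate's top edge runs from (236,91) to (347,86), and the green jar at (425,130) is well to the side. I'll refine the pose from these points.

```bash
python3 - <<'E'
from h import *
import cv2
d=np.load("w1.npz");K,T=d["K"],d["T"]
def h(uv,z):
    r=T[:3,:3]@np.linalg.solve(K,[*uv,1]);return (T[:3,3]+r*(z-T[2,3])/r[2])
im=cv2.imread("pics/wrist1.png").astype(int)
b,g,r=im[...,0],im[...,1],im[...,2]
m=(r>110)&(g<60)&(b<60);m[200:]=0;ys,xs=np.nonzero(m);print("red",xs.min(),xs.max(),ys.min(),ys.max(),xs.mean(),ys.mean())
for y in(100,120,134,138,142,146):print(y,im[y,193])
m=(r>100)&(g>70)&(b<50)&(np.arange(384)[:,None]<100)&(np.arange(384)[:,None]>75)
ys,xs=np.nonzero(m);k=(xs>230)&(xs<352);print("yel",xs[k].min(),xs[k].max(),np.polyfit(xs[k],ys[k],1),ys[k].min(),ys[k].max())
for uv,z in[((236,87.5),.058),((347,83.5),.058),((291.5,85.5),.058),((193,118),.044),((171.5,97),.044),((213,95),.044),((191,115),.044)]:print(uv,h(uv,z).round(4))
for v in([.6371,.1497,1.7284],):
    print([proj(K,T,w(v,p)).round(1) for p in[(-.146,.05,.058),(-.146,-.05,.058),(-.146,.05,.04),(-.195,.072,.044),(-.195,.112,.044),(-.148,.072,.044),(-.148,.112,.044)]])
E
```

```text
red 171 213 95 144 192.44827586206895 119.57282552753475
100 [ 28  34 144]
120 [ 21  25 122]
134 [ 18  21 118]
138 [ 35  44 180]
142 [ 22  28 135]
146 [ 91 149 171]
yel 236 348 [-2.43200548e-02  9.52581405e+01] 83 97
(236, 87.5) [ 0.6114 -0.0047  0.058 ]
(347, 83.5) [0.7067 0.0141 0.058 ]
(291.5, 85.5) [0.6591 0.0047 0.058 ]
(193, 118) [ 0.5746 -0.0373  0.044 ]
(171.5, 97) [ 0.5528 -0.0217  0.044 ]
(213, 95) [ 0.5905 -0.0138  0.044 ]
(191, 115) [ 0.5725 -0.0349  0.044 ]
[array([235.6,  84.5]), array([349.8,  84.9]), array([236.6,  86.1]), array([213.8, 139.6]), array([172. , 139.5]), array([212.5,  88. ]), array([169. ,  87.9])]
```

```bash
python3 - <<'E'
from h import *
from cell import arm
rows(arm.observe(),[((.6263,-.0217,.07),np.radians(10.6),6),((.6263,-.0217,.055),np.radians(10.6),1)])
E
```

```text
[1.12, 0.02, 2.16] [0, 0, np.float64(-0.005)]
[1.12, 0.02, 2.16] [0, 0, np.float64(-0.005)]
[1.12, 0.03, 2.16] [0, 0, np.float64(-0.005)]
[1.12, 0.03, 2.16] [0, 0, np.float64(-0.005)]
[1.12, 0.04, 2.16] [0, 0, np.float64(-0.005)]
[1.12, 0.04, 2.16] [0, 0, np.float64(-0.005)]
[0.0, 0.0, 1.5] [0, 0, np.float64(-0.0)]
```

Call:
{"op": "carry_out", "data": {
  "claw": [9.18,9.18,9.18,9.18,9.18,9.18,9.18,9.18],
  "delta_pos": [
    [1.1,0,2.2],
    [1.1,0,2.2],
    [1.1,0,2.2],
    [1.1,0,2.2],
    [1.1,0.1,2.1],
    [1.1,0.1,2.1],
    [0,0,1.5],
    [0,0,0]
  ],
  "angular": [
    [0,0,-0.005],
    [0,0,-0.005],
    [0,0,-0.005],
    [0,0,-0.005],
    [0,0,-0.005],
    [0,0,-0.005],
    [0,0,0],
    [0,0,0]
  ]
}}

```text
clock: 5.65
position: [0.6256, -0.0226, 0.0538]
ee_rot: [-2.002, -2.419, 0.002]
force: [-0.6, -1.1, 0.1]
width: 0.999
gripper_force: 0.0
```

```bash
python3 - <<'E'
from cell import arm
import cv2
a=[arm.get_image(n)["frame"][:,:,::-1] for n in("wrist","scene","side")]
c=lambda i,x,y:cv2.resize(i[y:y+75,x:x+100],(400,300),interpolation=cv2.INTER_CUBIC)
import numpy as np
cv2.imwrite("pics/b.png",np.vstack([np.hstack([cv2.resize(a[0],(400,300)),c(a[1],200,180)]),np.hstack([c(a[2],230,150),c(a[2],230,150)])]))
s=arm.observe();print(s["position"],s["ee_rot"],s["clock"],s["force"])
E
```

```text
[ 0.62781837 -0.02379753  0.0560526 ] [2.00383504e+00 2.41745198e+00 1.21734164e-03] 5.8 [-0.29878748  0.75127446  0.78545932]
```

View pics/b.png

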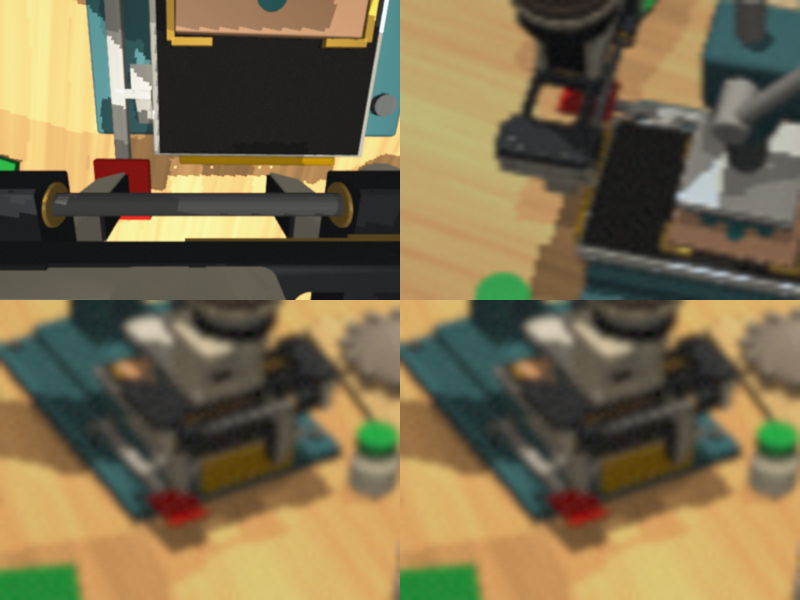

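In the wrist panel, the left finger is over the red paddle and the right finger is just ahead of the yellow plate, well inside its width. Next I press down.

Call:
{"op": "carry_out", "data": {
  "claw": [9.18,9.18,9.18,9.18,9.18],
  "delta_pos": [
    [0,0,0.6],
    [0,0,0.5],
    [0,0,0.3],
    [0,0,0.2],
    [0,0,0]
  ],
  "angular": [
    [0,0,0],
    [0,0,0],
    [0,0,0],
    [0,0,0],
    [0,0,0]
  ]
}}

```text
clock: 6.3
position: [0.6276, -0.023, 0.0388]
ee_rot: [2.003, 2.419, 0.0]
force: [0.9, -1.1, 2.3]
width: 1.0
gripper_force: 1.2
```

Call:
{"op": "carry_out", "data": {
  "claw": [9.18,9.18,9.18,9.18,9.18,9.18],
  "delta_pos": [
    [0,0,0.15],
    [0,0,0.15],
    [0,0,0.1],
    [0,0,0.1],
    [0,0,0],
    [0,0,0]
  ],
  "angular": [
    [0,0,0],
    [0,0,0],
    [0,0,0],
    [0,0,0],
    [0,0,0],
    [0,0,0]
  ]
}}

```text
clock: 6.9
position: [0.6277, -0.0235, 0.0342]
ee_rot: [2.004, 2.417, 0.0]
force: [0.9, -2.2, 4.8]
width: 0.998
gripper_force: 4.4
```

```bash
python3 - <<'E'
from cell import arm
import cv2
for i in range(3):print(arm.observe()["force"].round(2)) 
cv2.imwrite("pics/c.png",arm.get_image("wrist")["frame"][:,:,::-1])
s=arm.observe();print(s["position"],s["clock"],s["force"])
E
```

```text
[ 0.94 -2.24  4.82]
[ 0.94 -2.24  4.82]
[ 0.94 -2.24  4.82]
[ 0.62773386 -0.02354843  0.03419978] 6.95 [ 0.7090624  -3.18520093  5.15370738]
```

View pics/c.png

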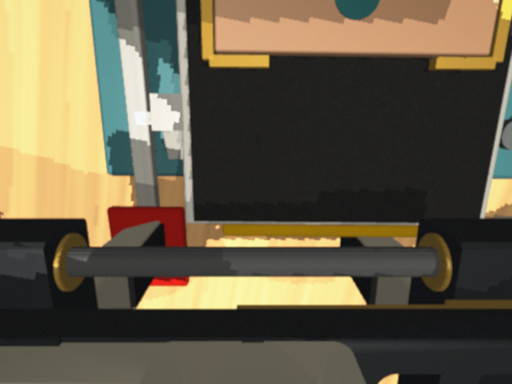

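The bed's front has moved forward against the right finger (lip at row 220, yellow plate at row 230), and the left finger still holds the paddle. The lateral force of about 3 N confirms the bed is caught.

Call:
{"op": "carry_out", "data": {
  "claw": [9.18,9.18,9.18,9.18,9.18,9.18,9.18,9.18,9.18,9.18,9.18,9.18,9.18,9.18,9.18,9.18,9.18,9.18],
  "delta_pos": [
    [0,0,0],
    [0,0,0],
    [-0.1,0,0],
    [-0.2,0,0],
    [-0.2,0,0],
    [-0.2,0,0],
    [-0.2,0,0],
    [-0.2,0,0],
    [-0.2,0,0],
    [-0.2,0,0],
    [-0.2,0,-0.2],
    [-0.2,0,-0.2],
    [-0.1,0,-0.2],
    [-0.1,0,-0.2],
    [-0.1,0,-0.2],
    [-0.1,0,-0.2],
    [0,0,-0.2],
    [0,0,0]
  ],
  "angular": [
    [0,0,0],
    [0,0,0],
    [0,0,0],
    [0,0,0],
    [0,0,0],
    [0,0,0],
    [0,0,0],
    [0,0,0],
    [0,0,0],
    [0,0,0],
    [0,0,0],
    [0,0,0],
    [0,0,0],
    [0,0,0],
    [0,0,0],
    [0,0,0],
    [0,0,0],
    [0,0,0]
  ]
}}

```text
clock: 8.75
position: [0.6315, -0.0456, 0.048]
ee_rot: [2.003, 2.42, -0.0]
force: [-0.1, -4.3, 0.6]
width: 0.998
gripper_force: 2.2
```

Call:
{"op": "carry_out", "data": {
  "claw": [9.18,9.18,9.18,9.18,9.18,9.18,9.18,9.18,9.18,9.18,9.18,9.18,9.18,9.18,9.18,9.18,9.18,9.18,9.18,9.18],
  "delta_pos": [
    [-0.2,0,0],
    [-0.3,0,0],
    [-0.3,0,0],
    [-0.3,0,0],
    [-0.3,0,0],
    [-0.3,0,0],
    [-0.3,0,0],
    [-0.3,0,0],
    [-0.3,0,0],
    [-0.3,0,0],
    [-0.3,0,0.2],
    [-0.3,0,0.2],
    [-0.3,0,0.2],
    [-0.3,0,0.2],
    [-0.3,0,0],
    [-0.3,0,0],
    [-0.3,0,0],
    [-0.3,0,0],
    [-0.2,0,0],
    [-0.1,0,0]
  ],
  "angular": [
    [0,0,0],
    [0,0,0],
    [0,0,0],
    [0,0,0],
    [0,0,0],
    [0,0,0],
    [0,0,0],
    [0,0,0],
    [0,0,0],
    [0,0,0],
    [0,0,0],
    [0,0,0],
    [0,0,0],
    [0,0,0],
    [0,0,0],
    [0,0,0],
    [0,0,0],
    [0,0,0],
    [0,0,0],
    [0,0,0]
  ]
}}

```text
clock: 10.75
position: [0.6419, -0.1005, 0.0396]
ee_rot: [-2.003, -2.42, 0.0]
force: [2.1, -3.2, -1.5]
width: 0.999
gripper_force: 1.7
```

Call:
{"op": "carry_out", "data": {
  "claw": [9.18,9.18,9.18,9.18,9.18,9.18,9.18,9.18,9.18,9.18,9.18,9.18,9.18,9.18,9.18,9.18,9.18],
  "delta_pos": [
    [-0.2,0,0],
    [-0.2,0,0],
    [-0.2,0,0],
    [-0.2,0,0],
    [-0.2,0,0],
    [-0.2,0,0],
    [-0.2,0,0],
    [-0.2,0,0],
    [-0.2,0,0],
    [-0.2,0,0],
    [-0.2,0,0],
    [-0.2,0,0],
    [-0.2,0,0],
    [-0.2,0,0],
    [-0.2,0,0],
    [-0.2,0,0],
    [0,0,0]
  ],
  "angular": [
    [0,0,0],
    [0,0,0],
    [0,0,0],
    [0,0,0],
    [0,0,0],
    [0,0,0],
    [0,0,0],
    [0,0,0],
    [0,0,0],
    [0,0,0],
    [0,0,0],
    [0,0,0],
    [0,0,0],
    [0,0,0],
    [0,0,0],
    [0,0,0],
    [0,0,0]
  ]
}}

```text
clock: 12.45
position: [0.6481, -0.1319, 0.0398]
ee_rot: [2.003, 2.42, 0.0]
force: [-0.0, -0.3, 1.5]
width: 0.996
gripper_force: 0.0
```

```bash
python3 - <<'E'
from cell import arm
import cv2
cv2.imwrite("pics/d.png",arm.get_image("wrist")["frame"][:,:,::-1])
for i in range(3):
    arm.get_image("side");s=arm.observe();print(s["position"],s["clock"],s["force"])
E
```

```text
[ 0.64803252 -0.13155106  0.0397626 ] 12.55 [ 0.04951542 -0.1009648   0.62480584]
[ 0.6480106  -0.13145442  0.03970624] 12.6 [-0.20469846  0.02542259  0.13449303]
[ 0.64800374 -0.13144686  0.03970844] 12.65 [-0.97228607  0.29449369  0.09218445]
```

View pics/d.png

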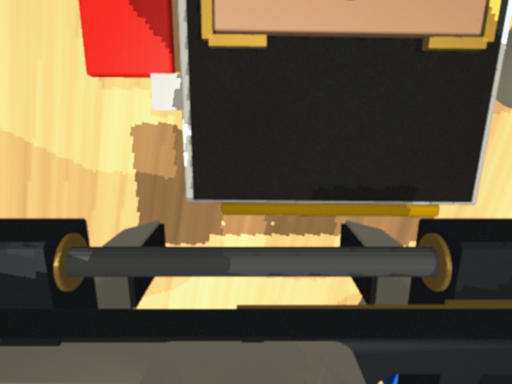

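The plate (row 210) has come off the finger, there is no force left, and the paddle is up. The bed is on its stop, so I lift straight away.

Call:
{"op": "carry_out", "data": {
  "claw": [9.18,9.18,9.18,9.18,9.18,9.18,9.18,9.18,9.18,9.18],
  "delta_pos": [
    [-0.2,0,-0.5],
    [0,0,-1.5],
    [0,0,-2],
    [0,0,-2],
    [0,0,-2],
    [0,0,-2],
    [0,0,-2],
    [0,0,-2],
    [0,0,0],
    [0,0,0]
  ],
  "angular": [
    [0,0,0],
    [0,0,0],
    [0,0,0],
    [0,0,0],
    [0,0,0],
    [0,0,0],
    [0,0,0],
    [0,0,0],
    [0,0,0],
    [0,0,0]
  ]
}}

```text
clock: 13.65
position: [0.6486, -0.1337, 0.1807]
ee_rot: [2.003, 2.419, 0.002]
force: [0.1, 0.3, -0.4]
width: 0.996
gripper_force: 0.0
```

```bash
python3 - <<'E'
from cell import arm
import cv2
from h import *
p=arm.get_image("wrist");cv2.imwrite("pics/e.png",p["frame"][:,:,::-1])
K,T=p["mtx"],p["T"]
v=[.6371,.1497,1.7284];f=np.array([.660,.005,.058])
for t in(.1,.105,.11):print(t,proj(np.array(K),np.array(T),f+t*np.array([.184,-.983,0])))
for d in arm.place_of("bed_front",p)[:1]:print(np.array(d["centre"])*[512,384])
E
```

```text
0.1 [294.40616733 148.53334764]
0.105 [294.20360668 154.2890008 ]
0.11 [294.00281769 159.99431296]
```

View pics/e.png

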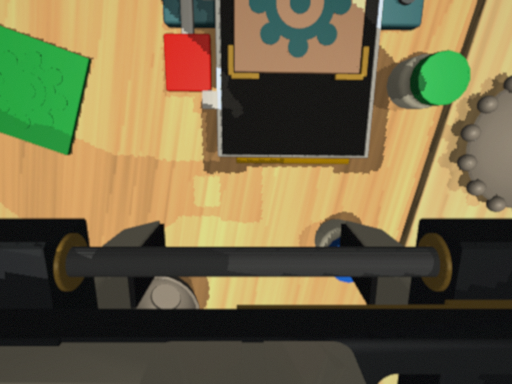

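The plate's top edge is at row 157–159, which fits a bed about 110 mm out. The tile sits square in its nest and the paddle is up, so I'm handing in.

```bash
python3 -c "
from cell import arm
print(arm.sign_off())"
```

```text
the job is handed in; nothing more can be done
None
```

I tripped the latch, caught the bed on the second finger about 8 mm out, eased it to its stop and handed in at about 14 s. In the last picture the paddle was up, the tile square in its nest and the hand clear; the hand-in gave no verdict.

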